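# Tap a stub arbor home in a rotary table's taper bore

## Task

Take the stub arbor (the one with the plain round spigot) out of the wooden rack and lower it gently, shank down, into the taper bore in the middle of the rotary table until it just sits by hand; let go of it there, neither dropping it in nor forcing it. Then pick up the mallet and drive the arbor home with at least two separate light taps straight down on its top, lifting the mallet clear between taps, until it goes no further and is locked. Stand or lay the mallet back on the bench clear of the rotary table and the rack; do not hit the table with the mallet, do not hammer hard, and leave the other tools where they are.

Things in the scene. Friction and masses are not known exactly. Their poses are not given: they have to be found in the camera images.
- arbor_grip (a point): Stub arbor, bright steel, 0.43 kg, hanging upright by its collar in one of the three rack holes. This point: centre of its round spigot (25 mm across, 42 tall), z up the axis; flat top 21 mm above. Below it a dark collar 36 mm across, 8 thick, underside 29 mm below this point, then the tapered shank, 23.8 mm narrowing to 19.7 mm at its end 114 mm below this point. Lift 85 mm to leave its hole, 155 to pass over the others.
- bore (a point): Point on the bore's axis, level with the rotary table's top face; z up. A 42 mm wide counterbore leads down from the face to the mouth of the taper bore, 24 mm wide, which lies 1 to 21 mm below the face (unknown, differs each time). The bore narrows like the shank, so sideways play shrinks to nothing as it goes in; where the shank stops can only be felt. At its hand fit the arbor_grip point is 20 to 45 mm above this point.
- taper_seat (a joint): How far the arbor has been driven into the taper past its hand fit, in m: 0 by hand, 0.006 fully home, where it stops solid and holds fast. A downward push or tap on the arbor of under about 12 N does not move it; above that it slides in, mallet taps of 20 N or so taking it home in a few blows. Letting it fall in by more than about 5 mm counts as dropping it.
- mallet_head (a point): Centre of the head of a soft-faced mallet, 0.5 to 0.75 kg, standing on a plastic face. Head: upright cylinder 42 mm across, 95 tall (red face down, yellow up), z up along it. A wooden handle 24 mm thick leaves it at this height along this frame's -x, its end 223 mm from the head's axis. Grip the head from above by its sides, fingers closing along y; tap with the red face, at 0.05 to 0.1 m/s.
- rack: Fixed wooden rack block 75 mm (its x) by 225 mm (its y) by 88 mm tall, origin under its centre, with three holes at y = -75, 0 and +75 mm holding the stub arbor, a dead centre and a drill chuck, in any order. Grip a tool with the fingers closing along the rack's x, clear of its neighbours.
- centre: Dead centre in the rack: brass collar and a 60 degree steel point, origin at the small end of its shank, z up; its tip is 41 mm above the rack. To be left alone.
- chuck: Dark drill chuck in the rack, 45 mm across, its top 62 mm above the rack's top, origin at the small end of its shank, z up. To be left alone.
- oilcan: Red oil can 60 mm across, 165 mm tall to its spout tip, origin under its centre. To be left alone.
- block: Steel setting block 76 x 51 x 25 mm lying on the bench, origin under its centre. To be left alone.
- mallet: The whole mallet; origin at the centre of the head's lower (red) face, axes as mallet_head.
- arbor: The whole stub arbor; origin at the centre of the shank's small end, z up along the axis.
- rotary: The whole rotary table, fixed: 200 mm across, top face 110 mm above the bench, steel top on a green base; origin on its axis on the bench. A worm housing and hand crank reach 165 mm out on its -x side, below 75 mm high; a fixing lug on its +x side reaches 133 mm, 44 mm high.
Not all that is in view belongs to the job. What is shaped like the mallet but purple is not meant. Leave any turquoise look-alike of the arbor alone.

How it is judged:
By the outcome, as a careful person would: the job done as asked, in the order asked, and still so for the second after the job is handed in, with the robot touching nothing.
It also fails if it takes over 72 s, if anything falls off the work surface, if the arm or the gripper's body presses on something with over 40 N, if the wrist force passes 120 N, or if a joint passes its speed limit or range.

## Robot

A 6-joint arm with a two-finger parallel gripper is mounted at the origin on the work surface. World frame = base frame: x ahead of the robot, y to its left, z up, the work surface at z = 0. Lengths are in m, angles in rad, forces in N, time in s.
With the tool pointing down it reaches from about 0.325 to 0.875 m from the base axis. Payload 4.4 kg.
Tool frame: the origin (TCP) lies where the fingers leave the gripper's body, on its centre line; the fingertips stand 73 mm ahead of it and the grasp point (between the pads) lies 54 mm ahead of it; z points along the fingers, y is the direction in which the jaws open and shut (so a half turn about z gives the same grasp; the last joint's range is limited). The gripper opens to 85 mm and grips with 20 to 120 N. Pads are 22 mm wide; open, the fingers measure 114 mm over their backs; the gripper's body (76 mm by 85 mm) begins 54 mm behind the grasp point. The pads swing forward as they close: fully open they stand 13 mm farther back than shut.
Start: joints at [1.083, 0.207, 1.542, -0, 1.393, -0.15], TCP at [0.19, 0.543, 0.304] pointing down, gripper open.
Joint ranges: [-2.73, 2.73], [-0.86, 2.22], [0.23, 2.46], [-1.11, 4.25], [0.08, 2.63], [-2.82, 2.82]. Speed limits (rad/s): [2.79, 2.79, 3.14, 3.14, 3.14, 3.14].

## Interface

Orientations are given as a rotation vector (axis times angle).
In Python, from workcell import bot gives the robot as it stands. The module is installed in compiled form; this text tells all that it offers.
- The arm moves only by the shell command python3 -m inch 'ROWS' [FORCE]. ROWS is JSON, one flat list of numbers, 5 for each row, row after row: the opening, from 0 (shut) to 1 (fully open), then the shift along the tool's x, y, z in cm, then the turn about the tool's z in rad. A call has 1 to 10 rows; each row is the pose to reach, as a shift and turn from the pose commanded when the call began, along the tool's axes at that moment; what a row does not reach only later rows make up. A row lasts 1/12 s, in which the tool goes at most 41.7 mm and 7.16 degrees, less where a joint would pass 70% of its speed; a pose out of reach is approached as far as the arm can. A call with a gripper value outside its range is refused whole. The fingers move at their own pace and stop on an object; FORCE is the grip in N (left out, the last holds). Time passes only in rows, so rows that repeat a pose let the fingers close. It gives the time, the measured TCP pose, the force and the opening at its end, in the units of the state.
- bot.observe(): the state, without advancing time (a new reading comes with each control period).
- bot.capture(name): name is "side" or "top" or "wrist"; returns a dict with "image" (400x640x3 uint8, red, green, blue), "fx", "fy", "cx", "cy" (pixels), "extrinsics" (4x4, takes a point from camera to world coordinates). Camera axes: x right, y up, looking along -z (the intrinsics and any distortion apply to the point x, -y, -z); pixel columns grow to the right and rows downward; lengths in m; the calibration is good to about 2 mm. A picture is of the moment at which its call begins. There is no depth.
- bot.finish_job(): hands the job in, once; it reports no verdict.
The state is a dict: "time": time; "joint_pos": joint angles; "joint_vel": joint speeds; "joint_efforts": joint torques, N m; "position": TCP position; "tool_rot": TCP orientation; "wrist_force": force on the tool from outside, world axes, zero at the start; "moment": the same for the moment, N m; "grip_width": finger opening in m.
Only numpy, scipy, OpenCV 4.12 (cv2) and the standard library are available. Lean on these libraries where they do the work, as an engineer would, in place of code of your own. Each camera call takes 0.05 s, during which the arm holds its last target. There are 200 camera calls.

## Working session

There is one attempt and no reset: what is moved stays moved. The work goes in short steps, Python scripts to look and compute and a shell command to move; the robot and the scene stay as the last step left them, time stands still between calls to the robot, and variables do not carry over. Pictures are saved under pics/ and viewed, about 8 in all and at most 12, crops included, and the job is handed in when it is done.

```bash
mkdir -p pics
cat > h.py <<'E'
import numpy as np, cv2
from workcell import bot
from scipy.spatial.transform import Rotation as R
def snap(n,f):
    c=bot.capture(n); cv2.imwrite(f'pics/{f}.png',c['image'][:,:,::-1])
    np.savez(f'pics/{f}.npz',**{k:v for k,v in c.items()}); return c
def load(f): return dict(np.load(f'pics/{f}.npz'))
def ray(c,u,v):
    d=np.array([(u-c['cx'])/c['fx'],-(v-c['cy'])/c['fy'],-1.]); E=c['extrinsics']
    return E[:3,3],E[:3,:3]@d
def onz(c,u,v,z):
    o,d=ray(c,u,v); return o+d*(z-o[2])/d[2]
def proj(c,p):
    E=c['extrinsics']; q=E[:3,:3].T@(np.array(p)-E[:3,3]); return c['cx']+c['fx']*q[0]/-q[2], c['cy']-c['fy']*q[1]/-q[2]
def toolshift(dw): # world shift -> tool axes cm
    s=bot.observe(); return R.from_rotvec(s['tool_rot']).inv().apply(dw)*100
E
python3 - <<'E'
from h import *
for n in('top','side','wrist'):
    c=snap(n,n+'0'); print(n,{k:v for k,v in c.items() if k!='image'})
s=bot.observe(); print(s, R.from_rotvec(s['tool_rot']).as_matrix())
E
```

```text
top {'fx': 456.9832773249586, 'fy': 456.9832773249586, 'cx': 317.0826026656244, 'cy': 198.29900695771738, 'extrinsics': array([[-2.22628177e-03,  9.92396970e-01, -1.23058104e-01,
         3.77667192e-01],
       [-9.99996628e-01, -2.04479775e-03,  1.60105807e-03,
        -1.45712370e-02],
       [ 1.33725625e-03,  1.23061254e-01,  9.92398176e-01,
         1.34670324e+00],
       [ 0.00000000e+00,  0.00000000e+00,  0.00000000e+00,
         1.00000000e+00]])}
side {'fx': 381.6682354786054, 'fy': 381.6682354786054, 'cx': 320.51318081148304, 'cy': 195.1673320716226, 'extrinsics': array([[-0.96761177,  0.14316614, -0.20792047,  0.27714702],
       [-0.25225473, -0.58014808,  0.77446482,  0.88236807],
       [-0.00974752,  0.8018302 ,  0.59747245,  0.78797717],
       [ 0.        ,  0.        ,  0.        ,  1.        ]])}
wrist {'fx': 325.18278099194265, 'fy': 325.18278099194265, 'cx': 319.7462327256786, 'cy': 200.83177690791499, 'extrinsics': array([[ 0.33109536, -0.9013648 , -0.2791368 ,  0.118242  ],
       [ 0.94359534,  0.31567238,  0.09989388,  0.56726367],
       [-0.00192505, -0.2
[... 249 characters left out ...]
nt_vel': array([-6.65146262e-05, -1.15280313e-03, -4.96802702e-03,  1.00988209e-03,
       -4.58752609e-04, -1.80805855e-03]), 'joint_efforts': array([ 4.55041572e-05, -3.83515263e+01, -2.92037308e+01, -2.22512490e-04,
        6.61186961e-03, -1.64997897e-05]), 'position': array([0.18980423, 0.54227853, 0.30297838]), 'tool_rot': array([-5.26412743e-01, -3.09661580e+00,  2.67643163e-03]), 'wrist_force': array([-0.49707068,  0.68725245, -0.80961535]), 'moment': array([-0.05210901,  0.00616046,  0.01934726]), 'grip_width': 0.08512776736794105} [[-9.43825872e-01  3.30442186e-01 -8.28138369e-04]
 [ 3.30443123e-01  9.43824571e-01 -1.58783546e-03]
 [ 2.56929521e-04 -1.77229282e-03 -9.99998396e-01]]
```

View pics/top0.png

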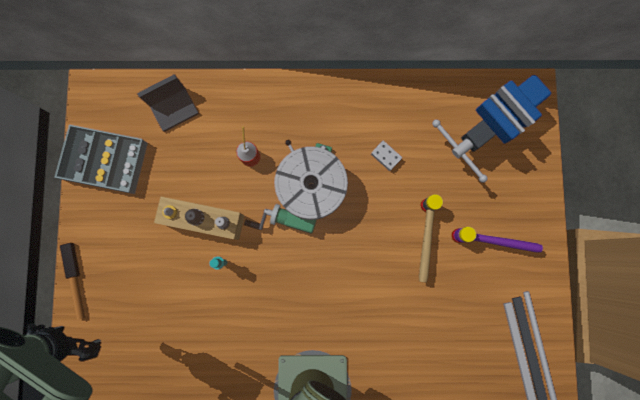

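View pics/side0.png

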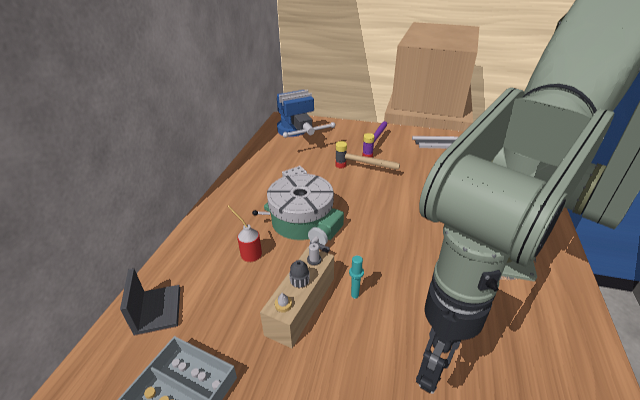

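Top view: the stub arbor is at (222,223) in the rack. It could be confused with the chuck (194,216), the dead centre (169,212) or the turquoise look-alike (217,263). The wooden-handled mallet head is at (433,203) and the purple one at (467,235). The bore is at about (311,182). I'll check these in one crop.

Run:
```python
from h import *
t=load('top0'); s=load('side0'); I=t['image'][:,:,::-1]; S=s['image'][:,:,::-1]
a=cv2.resize(I[190:250,150:250],(500,300),interpolation=cv2.INTER_CUBIC)
b=cv2.resize(S[230:290,270:370],(500,300),interpolation=cv2.INTER_CUBIC)
c1=cv2.resize(I[150:215,280:345],(300,300),interpolation=cv2.INTER_CUBIC)
d=cv2.resize(I[185:250,405:470],(300,300),interpolation=cv2.INTER_CUBIC)
cv2.imwrite('pics/crop1.png',np.vstack([np.hstack([a,c1]),np.hstack([b,d])]))
hsv=cv2.cvtColor(I,cv2.COLOR_BGR2HSV)
def cc(m,z,nm,roi):
    x0,x1,y0,y1=roi; k=np.zeros_like(m); k[y0:y1,x0:x1]=m[y0:y1,x0:x1]
    n,l,st,ce=cv2.connectedComponentsWithStats(k)
    for i in range(1,n):
        if st[i,4]>15:
            p=onz(t,*ce[i],z); print(nm,ce[i].round(1),st[i],p.round(4))
cc(cv2.inRange(hsv,(22,150,120),(35,255,255)),.095,'yellow',(410,490,180,250))
cc(cv2.inRange(hsv,(0,0,0),(180,255,75)),.11,'bore',(295,328,168,198))
cc(cv2.inRange(hsv,(12,60,100),(25,190,255)),.0475,'wood',(415,445,205,290)) 
cc(cv2.inRange(hsv,(10,60,170),(28,160,255)),.088,'rack',(150,250,190,245))
print([onz(t,u,v,.138).round(4) for u,v in[(222,221)]])
```

```text
yellow [434.5 201.3] [426 194  17  16 200] [ 0.5238 -0.3404  0.095 ]
yellow [467.5 233.8] [459 227  17  15 201] [ 0.4341 -0.4277  0.095 ]
bore [310.5 181.7] [304 175  14  14 155] [0.5768 0.0015 0.11  ]
wood [427.8 250. ] [ 415  205   30   85 1830] [ 0.3908 -0.3292  0.0475]
rack [196.4 205.3] [160 197  78  18 217] [0.5148 0.3177 0.088 ]
rack [223.7 199.5] [206 199  38   2  62] [0.5309 0.2424 0.088 ]
rack [164. 215.] [155 202  24  24 203] [0.4882 0.4064 0.088 ]
rack [182.  215.7] [180 211   6  11  25] [0.4862 0.3565 0.088 ]
rack [214.7 212.2] [209 211  12   3  16] [0.4955 0.2665 0.088 ]
rack [227.8 235.5] [222 234  12   4  19] [0.4312 0.2289 0.088 ]
[array([0.4675, 0.2354, 0.138 ])]
```

View pics/crop1.png

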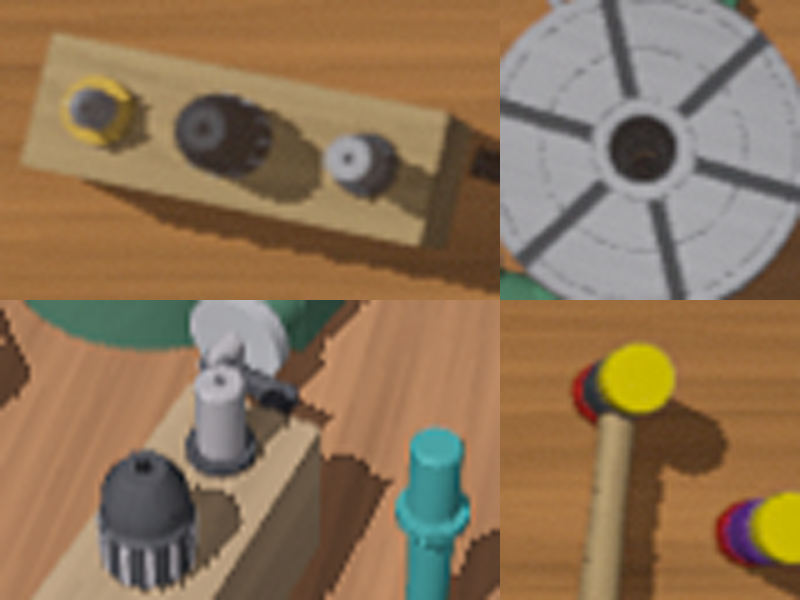

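The crop confirms the choice: a bright round spigot with a dark collar at px (220,221), next to the fluted chuck. The bore circle is centred at (310.8,182.3). Next I'll work out the move to a wrist look above the arbor.

```bash
cat >> h.py <<'E'
def plan(target,yaxis=None):
    "shift (cm, tool axes) to put GRASP point at target, and turn about z to put tool y along +-yaxis"
    s=bot.observe(); M=R.from_rotvec(s['tool_rot']).as_matrix()
    g=s['position']+M@[0,0,.054]
    out=(M.T@(np.array(target)-g))*100; a=0
    if yaxis is not None:
        y=M.T@np.array([*yaxis,0]); a=np.arctan2(-y[0],y[1]); a=(a+np.pi/2)%np.pi-np.pi/2
    print('grasp',g.round(4),'shift cm',out.round(2),'turn',round(a,3),'alt',round(a-np.sign(a)*np.pi,3),'j6',s['joint_pos'][5].round(3),'t',s['time'],'F',s['wrist_force'].round(1),'w',s['grip_width'].round(4))
E
python3 - <<'E'
from h import *
t=load('top0')
c=[onz(t,u-.5,v-.5,.088) for u,v in[(161,196.6),(239.6,212.4),(233.6,239.4),(154,222.6)]]
print(np.round(c,4)); L=(c[0]+c[3]-c[1]-c[2])[:2]/2; W=(c[0]+c[1]-c[2]-c[3])[:2]/2
print('len',np.linalg.norm(L),'wid',np.linalg.norm(W)); u=L/np.linalg.norm(L); ctr=np.mean(c,0); x=np.array([u[1],-u[0]]); print('x',x,'ctr',ctr,'slot',ctr[:2]-.075*u)
a=onz(t,219.5,220.9,.138); print('arbor',a)
s=load('side0'); print('side top px->',onz(s,270+220/5-.5,230+80/5-.5,.138))
print('bore',onz(t,310.3,181.8,.11))
plan([a[0],a[1],.25],x)
E
```

```text
[[0.5408 0.418  0.088 ]
 [0.4963 0.1991 0.088 ]
 [0.4219 0.2141 0.088 ]
 [0.4686 0.4344 0.088 ]]
len 0.22430101592757395 wid 0.07496375365801863
x [ 0.9791516  -0.20313087] ctr [0.48190083 0.3164215  0.088     ] slot [0.46666601 0.24298513]
arbor [0.4677691 0.2420328 0.138    ]
side top px-> [0.46835864 0.24137059 0.138     ]
bore [0.57659723 0.00191087 0.11      ]Traceback (most recent call last):
  File "<stdin>", line 9, in <module>
  File "h.py", line 24, in plan
    print('grasp',g.round(4),'shift cm',out.round(2),'turn',round(a,3),'alt',round(a-np.sign(a)*np.pi,3),'j6',s['joint_pos'][5].round(3),'t',s['time'],'F',s['wrist_force'].round(1),'w',s['grip_width'].round(4))
                                                                                                                                                                                         ^^^^^^^^^^^^^^^^^^^^^
AttributeError: 'float' object has no attribute 'round'
```

```bash
sed -i "s/s\['grip_width'\].round(4)/round(s['grip_width'],4)/" h.py; python3 -c "
from h import *
plan([.4675,.2425,.25],[.979,-.203])"
```

```text
grasp [0.1898 0.5422 0.249 ] shift cm [-36.12 -19.11  -0.08] turn 1.438 alt -1.703 j6 -0.151 t 0.15 F [-0.5  0.7 -0.8] w 0.0851
```

```bash
python3 -m inch '[1,-36.1,-19.1,0,1.438,1,-36.1,-19.1,0,1.438,1,-36.1,-19.1,0,1.438,1,-36.1,-19.1,0,1.438,1,-36.1,-19.1,0,1.438,1,-36.1,-19.1,0,1.438,1,-36.1,-19.1,0,1.438,1,-36.1,-19.1,0,1.438,1,-36.1,-19.1,0,1.438,1,-36.1,-19.1,0,1.438]' 40; python3 -c "
from h import *
plan([.4675,.2425,.25],[.979,-.203])"
```

```text
time: 0.98
position: [0.4691, 0.2406, 0.3037]
tool_rot: [2.247, 2.195, -0.0]
wrist_force: [-0.6, -0.3, 0.5]
grip_width: 0.0857
grasp [0.4691 0.2406 0.2497] shift cm [ 0.19 -0.16 -0.03] turn 0.181 alt -2.961 j6 0.334 t 0.9833 F [-0.6 -0.3  0.5] w 0.0857
```

```bash
python3 -m inch '[1,0.2,-0.2,0,0.181,1,0.2,-0.2,0,0.181,1,0.2,-0.2,0,0.181,1,0.2,-0.2,0,0.181]' ; python3 -c "
from h import *
plan([.4675,.2425,.12],[.979,-.203]); c=snap('wrist','w1')
print([proj(c,(.4675,.2425,z)) for z in (.138,.096)])"
```

```text
time: 1.32
position: [0.4655, 0.245, 0.3035]
tool_rot: [-2.428, -1.994, 0.001]
wrist_force: [0.0, 0.7, -0.5]
grip_width: 0.0853
grasp [0.4655 0.2449 0.2495] shift cm [-0.2   0.25 12.95] turn 0.009 alt -3.133 j6 0.515 t 1.3167 F [ 0.   0.7 -0.5] w 0.0853
[(np.float64(323.1493968261847), np.float64(206.09891941586574)), (np.float64(322.71023168631433), np.float64(191.32316038917665))]
```

View pics/w1.png

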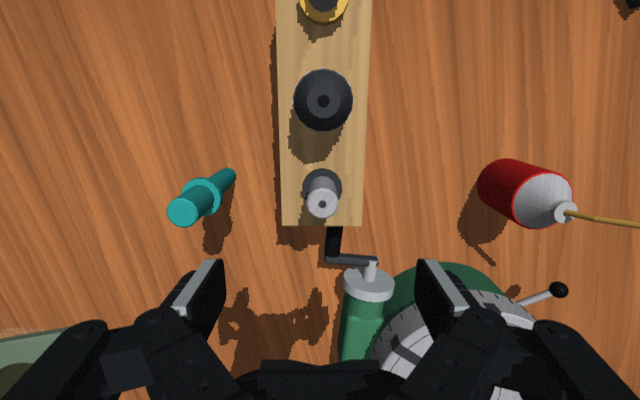

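Wrist view: the spigot top is at (322.5,204), against a prediction of (323,206), so the two agree to about 1.5 mm. I'll descend now.

```bash
python3 -m inch '[1,-0.2,0.2,3,0.009,1,-0.2,0.2,6,0.009,1,-0.2,0.2,9,0.009,1,-0.2,0.2,11,0.009,1,-0.2,0.2,12.5,0.009,1,-0.2,0.2,12.9,0.009,1,-0.2,0.2,12.9,0.009,1,-0.2,0.2,12.9,0.009]' ; python3 -c "
from h import *
plan([.4675,.2430,.12],[.979,-.203])"
```

```text
time: 2.03
position: [0.4675, 0.2433, 0.1756]
tool_rot: [2.437, 1.983, 0.001]
wrist_force: [0.1, 0.2, 0.9]
grip_width: 0.0852
grasp [0.4676 0.2433 0.1216] shift cm [-0.03  0.    0.16] turn -0.0 alt 3.141 j6 0.52 t 2.0333 F [0.1 0.2 0.9] w 0.0852
```

```bash
python3 -m inch '[0.1,0,0,0,0,0.1,0,0,0,0,0.1,0,0,0,0,0.1,0,0,0,0,0.1,0,0,0,0,0.1,0,0,0,0,0.1,0,0,0,0]' 70 ; python3 -m inch '[0.1,0,0,-1,0,0.1,0,0,-3,0,0.1,0,0,-6,0,0.1,0,0,-9,0,0.1,0,0,-12,0,0.1,0,0,-14,0,0.1,0,0,-15,0,0.1,0,0,-15,0,0.1,0,0,-15,0]'; python3 -c "
from h import *
plan([.5766,.0019,.25],[1,0])"
```

```text
time: 2.62
position: [0.4674, 0.2429, 0.1756]
tool_rot: [2.438, 1.981, 0.001]
wrist_force: [-2.9, -0.1, 5.6]
grip_width: 0.0234
time: 3.37
position: [0.4667, 0.2426, 0.3238]
tool_rot: [-2.438, -1.981, 0.002]
wrist_force: [-0.7, -0.0, -4.7]
grip_width: 0.0237
grasp [0.4666 0.2426 0.2698] shift cm [-21.31  15.69   1.98] turn -0.206 alt 2.936 j6 0.521 t 3.3667 F [-0.7 -0.  -4.7] w 0.0237
```

```bash
python3 -m inch '[0.1,-2,1.5,0,0,0.1,-5,3.7,0,0,0.1,-8,5.9,0,0,0.1,-11,8.1,0,0,0.1,-14,10.3,0,0,0.1,-17,12.5,0,0,0.1,-19.5,14.4,0,0,0.1,-21,15.4,0,0,0.1,-21.3,15.7,0,0,0.1,-21.3,15.7,0,0]'
python3 - <<'E'
from h import *
plan([.5766,.0019,.25]); c=snap('wrist','w2');snap('top','t2');snap('side','s2')
s=bot.observe();M=R.from_rotvec(s['tool_rot']).as_matrix();print(M.round(4))
t=load('top0')
print([proj(c,(.5766,.0019,z)) for z in (.11,)])
a=load('w2')['image']; b=load('s2')['image'][130:250,240:360]
cv2.imwrite('pics/c2.png',np.vstack([a[:,:,::-1], cv2.resize(b,(200,200))[:,:,::-1].repeat(1,0) if 0 else np.hstack([cv2.resize(b,(200,200))[:,:,::-1],np.zeros((200,440,3),np.uint8)])]))
E
```

```text
time: 4.2
position: [0.5766, 0.001, 0.3216]
tool_rot: [-2.437, -1.975, 0.006]
wrist_force: [0.2, 0.3, -3.8]
grip_width: 0.0236
grasp [0.5763 0.001  0.2676] shift cm [0.09 0.02 1.76] turn 0 alt 0.0 j6 0.06 t 4.2 F [ 0.2  0.3 -3.8] w 0.0236
[[ 2.034e-01  9.791e-01 -3.400e-03]
 [ 9.791e-01 -2.034e-01  1.200e-03]
 [ 5.000e-04 -3.500e-03 -1.000e+00]]
[(np.float64(320.96984546452273), np.float64(187.0003688935351))]
```

View pics/c2.png

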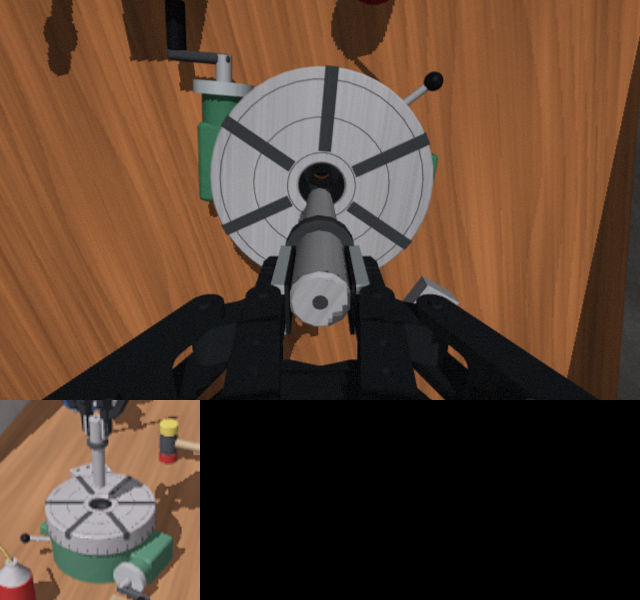

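Wrist view: the arbor hangs straight in the jaws. The bore is around (321,185), against a prediction of (321,187), and the shank end is near (319,189). I'll refine with circle fits on the face plane.

Run:
```python
from h import *
from scipy.optimize import least_squares
def fit(P,r):
    f=least_squares(lambda q:np.hypot(*(P[:,:2]-q[:2]).T)-q[2],[*P[:,:2].mean(0),r],loss='soft_l1',f_scale=.001); return f.x, np.median(abs(f.fun))
for nm,ctr,rng in(('top0',(310.5,182),None),('w2',(321,187),None)):
    c=load(nm); g=cv2.GaussianBlur(c['image'],(3,3),0).astype(float)
    cw=np.array([.5766,.0019])
    for z,r,lo,hi in((.11,.1,.09,.115),(.11,.021,.014,.027)):
        P=[]
        for th in np.linspace(0,2*np.pi,180,endpoint=False):
            rr=np.linspace(lo,hi,120)
            px=[proj(c,(cw[0]+q*np.cos(th),cw[1]+q*np.sin(th),z)) for q in rr]
            m=np.array(px,np.float32); 
            v=cv2.remap(g.astype(np.float32),m[:,0].reshape(1,-1),m[:,1].reshape(1,-1),cv2.INTER_LINEAR)[0]
            if nm=='w2' and m[:,1].max()>(200 if r<.05 else 245): continue
            if r>.05: v=v[:,0]-0*v[:,1]+ (v.min(1)-v.max(1))  # grey high
            else: v=-v.mean(1)
            k=np.argmin(np.gradient(v)); 
            if 3<k<116: P.append([cw[0]+rr[k]*np.cos(th),cw[1]+rr[k]*np.sin(th)])
        print(nm,r,len(P),fit(np.array(P),r))
c=load('w2'); s=bot.observe();M=R.from_rotvec(s['tool_rot']).as_matrix()
g=s['position']+M@[0,0,.054]
for off in (.0045,): 
  print('top px',proj(c,g+M@[0,0,off-.021]),'end',proj(c,g+M@[0,0,off+.114]))
```

```text
top0 0.1 180 (array([0.57633968, 0.00150563, 0.10010228]), np.float64(0.0005367419947804458))
top0 0.021 180 (array([0.57646834, 0.00169748, 0.02009662]), np.float64(0.0005655031544044391))
w2 0.1 118 (array([0.57691017, 0.00344412, 0.09955593]), np.float64(0.00016795127152707812))
w2 0.021 117 (array([0.57717939, 0.00389097, 0.02088415]), np.float64(0.00018849835338846307))
top px (np.float64(318.0549278835499), np.float64(301.69368035595323)) end (np.float64(319.30425283460056), np.float64(198.53653990256504))
```

Top gives (.5764,.0016) and wrist (.577,.0037), with radii matching. I'll use about (.5767,.0025). I'll go down in stages and stop on contact.

```bash
cat > chk.py <<'E'
import sys; from h import *
F=bot.observe()['wrist_force']; base=float(sys.argv[1]); lim=float(sys.argv[2])
p=bot.observe()['position']; print('z',round(p[2]-.054,4),'F',F.round(1))
sys.exit(0 if F[2]-base<lim and np.hypot(F[0],F[1])<6 else 1)
E
python3 -m inch '[0.1,0.16,0.02,1,0,0.1,0.16,0.02,2,0,0.1,0.16,0.02,3,0,0.1,0.16,0.02,3.7,0,0.1,0.16,0.02,3.7,0,0.1,0.16,0.02,3.7,0]' >/dev/null; python3 chk.py -4.3 4 && python3 -m inch '[0.1,0,0,0.3,0,0.1,0,0,0.6,0,0.1,0,0,0.9,0,0.1,0,0,1.2,0,0.1,0,0,1.5,0,0.1,0,0,1.5,0]'>/dev/null && python3 chk.py -4.3 4 && python3 -m inch '[0.1,0,0,0.3,0,0.1,0,0,0.6,0,0.1,0,0,0.9,0,0.1,0,0,1.2,0,0.1,0,0,1.5,0,0.1,0,0,1.5,0]'>/dev/null && python3 chk.py -4.3 4; python3 -c "
from h import *
plan([.5767,.0025,.2]);print(R.from_rotvec(bot.observe()['tool_rot']).as_matrix()[:,2])"
```

```text
z 0.2326 F [-0.2 -0.2 -3.4]
z 0.218 F [-0.4 -0.6 -4.7]
z 0.203 F [-0.  -2.  -4.6]
grasp [0.5776 0.0032 0.203 ] shift cm [-0.08 -0.08  0.3 ] turn 0 alt 0.0 j6 0.063 t 5.85 F [-0.  -2.  -4.6] w 0.0234
[-8.14514333e-04 -9.80463930e-04 -9.99999188e-01]
```

The shank is inside the mouth, with a slight −y side force. I'll re-centre a little and continue.

```bash
python3 -m inch '[0.1,-0.1,-0.04,0.2,0,0.1,-0.1,-0.04,0.5,0,0.1,-0.1,-0.04,0.8,0,0.1,-0.1,-0.04,1.1,0,0.1,-0.1,-0.04,1.4,0,0.1,-0.1,-0.04,1.4,0]'>/dev/null; python3 chk.py -4.5 4 && python3 -m inch '[0.1,0,0,0.3,0,0.1,0,0,0.6,0,0.1,0,0,0.9,0,0.1,0,0,1.2,0,0.1,0,0,1.4,0,0.1,0,0,1.4,0]'>/dev/null && python3 chk.py -4.5 4;python3 -c "
from h import *
plan([.5767,.0025,.2])"
```

```text
z 0.189 F [ 0.7 -2.1 -4.8]
z 0.1752 F [ 0.3 -4.3 -4.9]
grasp [0.5772 0.0025 0.1752] shift cm [-0.01 -0.05 -2.48] turn 0 alt 0.0 j6 0.061 t 6.85 F [ 0.3 -4.3 -4.9] w 0.0233
```

```bash
python3 -m inch '[0.1,-0.06,0,0,0,0.1,-0.12,0,0,0,0.1,-0.12,0,0,0]'>/dev/null; python3 chk.py -4.5 4;  python3 -m inch '[0.1,0,0,0.2,0,0.1,0,0,0.4,0,0.1,0,0,0.6,0,0.1,0,0,0.8,0,0.1,0,0,1,0,0.1,0,0,1,0]'>/dev/null && python3 chk.py -4.5 4;python3 -c "
from h import *
plan([.5767,.0025,.2]);print(bot.observe()['moment'])"
```

```text
z 0.1757 F [ 1.1 -2.6 -5.8]
z 0.1653 F [ 0.4 -3.2 -5. ]
grasp [0.577  0.0017 0.1653] shift cm [ 0.07 -0.04 -3.47] turn 0 alt 0.0 j6 0.059 t 7.6 F [ 0.4 -3.2 -5. ] w 0.0231
[-0.67773549 -0.11523038  0.04069124]
```

```bash
python3 -m inch '[0.1,-0.1,0,0,0,0.1,-0.1,0,0.2,0,0.1,-0.1,0,0.4,0,0.1,-0.1,0,0.4,0]'>/dev/null; python3 chk.py -4.8 3.5 && python3 -m inch '[0.1,0,0,0.05,0,0.1,0,0,0.1,0,0.1,0,0,0.15,0,0.1,0,0,0.15,0]'>/dev/null && python3 chk.py -4.8 3.5 && python3 -m inch '[0.1,0,0,0.05,0,0.1,0,0,0.1,0,0.1,0,0,0.15,0,0.1,0,0,0.15,0]'>/dev/null && python3 chk.py -4.8 3.5 && python3 -m inch '[0.1,0,0,0.05,0,0.1,0,0,0.1,0,0.1,0,0,0.15,0,0.1,0,0,0.15,0]'>/dev/null && python3 chk.py -4.8 3.5 && python3 -m inch '[0.1,0,0,0.05,0,0.1,0,0,0.1,0,0.1,0,0,0.15,0,0.1,0,0,0.15,0]'>/dev/null && python3 chk.py -4.8 3.5;python3 -c "
from h import *
plan([.5767,.0025,.2]);print(bot.observe()['moment'])"
```

```text
z 0.1614 F [ 1.  -1.1 -4.2]
z 0.1603 F [ 0.1 -0.6 -4.3]
z 0.1588 F [ 0.9  0.6 -4. ]
z 0.1573 F [ 0.8 -0.4 -4.7]
z 0.1558 F [ 1.6  0.4 -4.9]
grasp [0.5769 0.0007 0.1558] shift cm [ 0.17 -0.05 -4.42] turn 0 alt 0.0 j6 0.057 t 9.2667 F [ 1.6  0.4 -4.9] w 0.0234
[ 0.05345424 -0.25349884  0.01160652]
```

Centred well, with side forces near zero. I'll keep feeling downward.

```bash
python3 -m inch '[0.1,0,-0.03,0.05,0,0.1,0,-0.03,0.1,0,0.1,0,-0.03,0.15,0,0.1,0,-0.03,0.15,0]'>/dev/null; python3 chk.py -4.8 3.5 && python3 -m inch '[0.1,0,0,0.05,0,0.1,0,0,0.1,0,0.1,0,0,0.15,0,0.1,0,0,0.15,0]'>/dev/null && python3 chk.py -4.8 3.5 && python3 -m inch '[0.1,0,0,0.05,0,0.1,0,0,0.1,0,0.1,0,0,0.15,0,0.1,0,0,0.15,0]'>/dev/null && python3 chk.py -4.8 3.5 && python3 -m inch '[0.1,0,0,0.05,0,0.1,0,0,0.1,0,0.1,0,0,0.15,0,0.1,0,0,0.15,0]'>/dev/null && python3 chk.py -4.8 3.5 && python3 -m inch '[0.1,0,0,0.05,0,0.1,0,0,0.1,0,0.1,0,0,0.15,0,0.1,0,0,0.15,0]'>/dev/null && python3 chk.py -4.8 3.5 && python3 -m inch '[0.1,0,0,0.05,0,0.1,0,0,0.1,0,0.1,0,0,0.15,0,0.1,0,0,0.15,0]'>/dev/null && python3 chk.py -4.8 3.5;python3 -c "
from h import *
plan([.5767,.0025,.2]);print(bot.observe()['moment'])"
```

```text
z 0.1545 F [ 0.9  0.7 -3.5]
z 0.1532 F [ 0.8  0.6 -1. ]
grasp [0.5768 0.0008 0.1532] shift cm [ 0.17 -0.05 -4.68] turn 0 alt 0.0 j6 0.057 t 9.9333 F [ 0.8  0.6 -1. ] w 0.0231
[ 0.14698925 -0.38554894 -0.03972864]
```

```bash
python3 -m inch '[0.1,0,0,0.03,0,0.1,0,0,0.03,0,0.1,0,0,0.03,0]'>/dev/null; python3 chk.py -4.8 3.5;  python3 -m inch '[0.1,0,0,0.02,0,0.1,0,0,0.02,0,0.1,0,0,0.02,0]'>/dev/null; python3 chk.py -4.8 3.5
```

```text
z 0.153 F [0.8 1.5 0.8]
z 0.1528 F [0.7 1.7 1.6]
```

Firm contact: about 6 N of push for 0.4 mm. The grip point is about 39 mm above the face, inside the expected range. I'll release, back off and check.

```bash
python3 -m inch '[0.1,0,0,-0.03,0,0.3,0,0,-0.03,0,0.5,0,0,-0.03,0,0.8,0,0,-0.03,0,0.8,0,0,-0.03,0,0.8,0,0,-0.03,0]' ; python3 -m inch '[0.8,0,0,-1,0,0.8,0,0,-3,0,0.8,0,0,-6,0,0.8,0,0,-9,0,0.8,0,0,-12,0,0.8,0,0,-12,0,0.8,0,0,-12,0]' 60|tail -2;python3 - <<'E'
from h import *
c=snap('side','s3'); w=snap('wrist','w3')
b=cv2.resize(c['image'][140:260,240:360],(400,400),interpolation=cv2.INTER_CUBIC)
cv2.imwrite('pics/c3.png',np.hstack([b,cv2.resize(w['image'],None,fx=.6,fy=1)])[:,:,::-1])
print('side proj top',proj(c,(.5767,.0015,.170)))
t=load('top0'); I=t['image'][:,:,::-1]
# mallet handle: ends at given px, brightness edges per row
hs=cv2.cvtColor(I,cv2.COLOR_BGR2HSV)
print(hs[245,415:440,1],hs[245,415:440,2])
for r in(225,240,255,270): 
    k=hs[r,415:440,1].astype(int); x=np.arange(415,440); m=k<np.median(hs[r,400:415,1])-25; print(r,x[m])
E
```

```text
time: 10.93
position: [0.5762, 0.0006, 0.2064]
tool_rot: [-2.438, -1.981, 0.001]
wrist_force: [0.3, -0.2, -0.5]
grip_width: 0.0685
wrist_force: [-0.4, -0.3, -1.1]
grip_width: 0.0684
side proj top (np.float64(299.39458728243295), np.float64(175.15124058329036))
[155 157 155 153 159 155 157 127 102 102  98  98 100 106 101 110 147 170
 161 156 163 165 155 149 154] [155 154 155 153 154 155 146 137 152 167 174 174 165 154 141 109  87  87
  92  90  89  88  92 130 157]
225 [425 426 427 428 429 430 431 432]
240 [423 424 425 426 427 428 429 430]
255 [421 422 423 424 425 426 427 428 429]
270 [419 420 421 422 423 424 425 426 427 428]
```

View pics/c3.png

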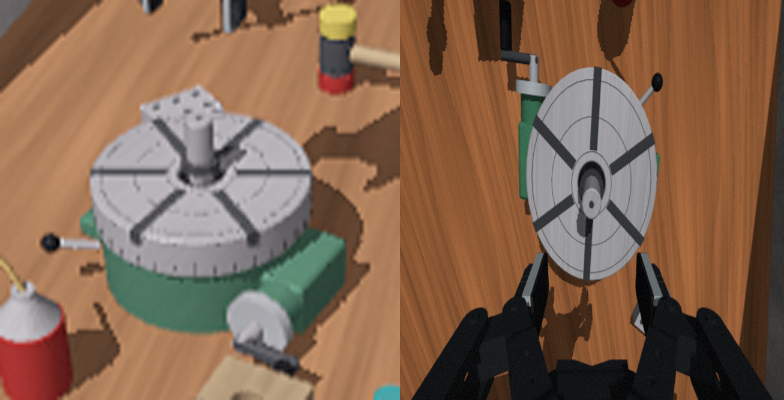

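The arbor stands seated and upright. Its top is at side px (299.4,175.4), against a prediction of (299.4,175.2) for z=.170. Now the mallet.

Run:
```python
from h import *
t=load('top0')
a=onz(t,428.5,225,.0595);b=onz(t,423.5,270,.0595);h=onz(t,434.5,201.3,.095)
d=(a-b)[:2];d/=np.linalg.norm(d);print(a,b,h,'xaxis',d,'line offset of head mm',1000*np.cross(d,(h-a)[:2]))
plan([h[0],h[1],.25],[-d[1],d[0]])
```

```text
[ 0.46079267 -0.3305442   0.0595    ] [ 0.33545413 -0.31257254  0.0595    ] [ 0.52386951 -0.34049656  0.095     ] xaxis [ 0.98987622 -0.14193332] line offset of head mm -0.8988970130369284
grasp [0.576  0.0008 0.2723] shift cm [-34.47   1.88   2.23] turn 1.507 alt -1.634 j6 0.057 t 11.6167 F [-0.4 -0.3  0.2] w 0.0681<stdin>:4: DeprecationWarning: Arrays of 2-dimensional vectors are deprecated. Use arrays of 3-dimensional vectors instead. (deprecated in NumPy 2.0)
```

```bash
python3 -m inch '[1,-34.4,1.9,0,1.507,1,-34.4,1.9,0,1.507,1,-34.4,1.9,0,1.507,1,-34.4,1.9,0,1.507,1,-34.4,1.9,0,1.507,1,-34.4,1.9,0,1.507,1,-34.4,1.9,0,1.507,1,-34.4,1.9,0,1.507,1,-34.4,1.9,0,1.507,1,-34.4,1.9,0,1.507]'|head -2;  python3 -m inch '[1,0,0,0,0.26,1,0,0,0,0.26,1,0,0,0,0.26,1,0,0,0,0.26]'|head -2
python3 - <<'E'
from h import *
plan([.5239,-.3405,.2],[.142,.990]); c=snap('wrist','w4')
hs=cv2.cvtColor(c['image'],cv2.COLOR_RGB2HSV); m=cv2.inRange(hs,(22,150,120),(35,255,255))
n,l,st,ce=cv2.connectedComponentsWithStats(m)
for i in range(1,n):
    if st[i,4]>100: print(ce[i],st[i],onz(c,*ce[i],.095))
E
```

```text
time: 12.45
position: [0.5226, -0.3435, 0.3237]
time: 12.78
position: [0.5242, -0.3395, 0.3247]
grasp [ 0.524  -0.3393  0.2707] shift cm [0.03 0.13 7.07] turn -0.0 alt 3.141 j6 1.0 t 12.7833 F [-0.1  0.6 -0.4] w 0.0851
[320.68126685 180.6745283 ] [ 300  158   43   45 1484] [ 0.52574171 -0.34015175  0.095     ]
[409.91395793 255.81070746] [395 235  44  37 523] [ 0.43464101 -0.41917228  0.095     ]
```

View pics/w4.png

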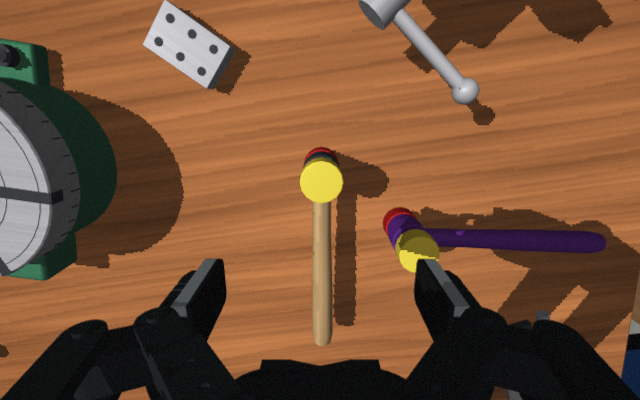

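The mallet head is at (321,181) with its handle straight along the tool x axis, and the purple one is clear at (410,250). I'll descend and grip.

```bash
python3 -m inch '[1,0.1,0.1,3,0,1,0.1,0.1,6,0,1,0.1,0.1,9,0,1,0.1,0.1,12,0,1,0.1,0.1,15,0,1,0.1,0.1,17.5,0,1,0.1,0.1,19.5,0,1,0.1,0.1,20.4,0,1,0.1,0.1,20.4,0,1,0.1,0.1,20.4,0]'; python3 -m inch '[0.3,0,0,0,0,0.3,0,0,0,0,0.3,0,0,0,0,0.3,0,0,0,0,0.3,0,0,0,0,0.3,0,0,0,0]' 90;python3 -c "
from h import *
plan([.5247,-.3405,.065],[.142,.990])"
```

```text
time: 13.67
position: [0.5257, -0.3409, 0.1227]
tool_rot: [-3.133, 0.226, 0.001]
wrist_force: [0.8, 0.1, 0.1]
grip_width: 0.0859
time: 14.17
position: [0.5264, -0.3414, 0.1246]
tool_rot: [3.132, -0.228, 0.004]
wrist_force: [-0.6, 1.2, 5.4]
grip_width: 0.0403
grasp [ 0.5265 -0.3415  0.0706] shift cm [-0.2  -0.07  0.56] turn -0.003 alt 3.139 j6 1.002 t 14.1667 F [-0.6  1.2  5.4] w 0.0403
```

```bash
python3 -m inch '[0.3,0,0,-1,0,0.3,0,0,-3,0,0.3,0,0,-6,0,0.3,0,0,-10,0,0.3,0,0,-14,0,0.3,0,0,-18,0,0.3,0,0,-21,0,0.3,0,0,-22.5,0,0.3,0,0,-23,0,0.3,0,0,-23,0]'; python3 -c "
from h import *
plan([.578,.0012,.29],[.142,.990])"
```

```text
time: 15.0
position: [0.5255, -0.341, 0.3532]
tool_rot: [3.133, -0.228, 0.001]
wrist_force: [-0.5, -0.8, -7.4]
grip_width: 0.0408
grasp [ 0.5255 -0.341   0.2992] shift cm [  0.24 -34.62   0.9 ] turn -0.003 alt 3.139 j6 1.002 t 15.0 F [-0.5 -0.8 -7.4] w 0.0408
```

```bash
python3 -m inch '[0.3,0,-2,0,0,0.3,0,-6,0,0,0.3,0.1,-10,0,0,0.3,0.1,-14,0,0,0.3,0.2,-18,0,0,0.3,0.2,-22,0,0,0.3,0.2,-26,0,0,0.3,0.2,-30,0,0,0.3,0.2,-33,0,0,0.3,0.2,-34.6,0,0]' >/dev/null; python3 -m inch '[0.3,0,0,0,0,0.3,0,0,0,0,0.3,0,0,0,0]'
python3 - <<'E'
from h import *
plan([.578,.0012,.245],[.142,.990]); w=snap('wrist','w5');c=snap('side','s5')
b=cv2.resize(c['image'][80:240,220:380],(400,400),interpolation=cv2.INTER_CUBIC)
cv2.imwrite('pics/c5.png',np.hstack([b,cv2.resize(w['image'],None,fx=.6,fy=1)])[:,:,::-1])
E
```

```text
time: 16.08
position: [0.5766, 0.0007, 0.3499]
tool_rot: [3.133, -0.228, -0.008]
wrist_force: [-0.4, -0.3, -6.9]
grip_width: 0.0401
grasp [0.5763 0.0007 0.2959] shift cm [ 0.18 -0.08  5.09] turn -0.003 alt 3.139 j6 1.568 t 16.0833 F [-0.4 -0.3 -6.9] w 0.0401
```

View pics/c5.png

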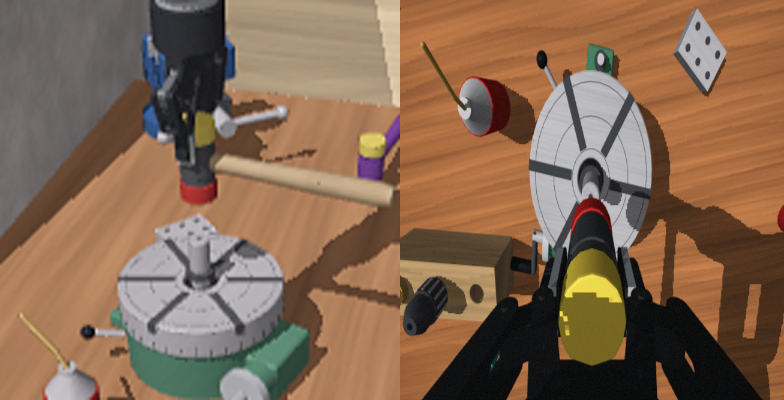

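The red face is centred above the arbor in both views, with a gap of about 55 mm. I'll lower to about 8 mm and make the first light tap.

```bash
python3 -m inch '[0.3,0.15,-0.08,1,0,0.3,0.15,-0.08,2.5,0,0.3,0.15,-0.08,4,0,0.3,0.15,-0.08,4.6,0,0.3,0.15,-0.08,4.6,0,0.3,0.15,-0.08,4.6,0]'|sed -n 2,4p; python3 -m inch '[0.3,0,0,0.5,0,0.3,0,0,1,0]'; python3 -m inch '[0.3,0,0,-0.2,0,0.3,0,0,-1,0,0.3,0,0,-1.8,0,0.3,0,0,-1.8,0,0.3,0,0,-1.8,0]'; python3 -c "
from h import *
plan([.578,.0012,.245],[.142,.990])"
```

```text
position: [0.5791, 0.0011, 0.3061]
tool_rot: [-3.133, 0.229, 0.002]
wrist_force: [0.1, -0.1, -6.5]
time: 16.85
position: [0.5803, 0.0013, 0.2981]
tool_rot: [3.133, -0.228, 0.006]
wrist_force: [-0.3, -0.4, -6.6]
grip_width: 0.0406
time: 17.27
position: [0.5802, 0.0015, 0.3168]
tool_rot: [3.133, -0.228, 0.006]
wrist_force: [-1.1, -0.6, -7.1]
grip_width: 0.0402
grasp [0.5804 0.0015 0.2628] shift cm [-0.24  0.07  1.78] turn -0.003 alt 3.139 j6 1.569 t 17.2667 F [-1.1 -0.6 -7.1] w 0.0402
```

```bash
python3 -m inch '[0.3,-0.2,0.05,0.7,0,0.3,-0.2,0.05,1.4,0,0.3,-0.2,0.05,1.4,0,0.3,-0.2,0.05,1.4,0]'|sed -n 2,4p; python3 -m inch '[0.3,0,0,0.5,0,0.3,0,0,1,0]'|sed -n '2p;4p'; python3 -m inch '[0.3,0,0,0.1,0]'|sed -n '2p;4p';python3 -m inch '[0.3,0,0,0,0]'|sed -n '2p;4p'; python3 -m inch '[0.3,0,0,-0.8,0,0.3,0,0,-1.6,0,0.3,0,0,-2,0,0.3,0,0,-2,0]'; python3 -c "
from h import *
plan([.578,.0012,.245],[.142,.990])"
```

```text
position: [0.5762, 0.0016, 0.2988]
tool_rot: [-3.133, 0.228, 0.006]
wrist_force: [0.6, 0.8, -6.6]
position: [0.5779, 0.0013, 0.2916]
wrist_force: [-1.6, 1.4, 9.7]
position: [0.5779, 0.0013, 0.2912]
wrist_force: [-1.0, 0.9, 4.1]
position: [0.5778, 0.0013, 0.2912]
wrist_force: [-1.4, -0.2, 1.4]
time: 18.27
position: [0.5779, 0.0014, 0.311]
tool_rot: [3.133, -0.228, 0.004]
wrist_force: [1.0, 0.1, -7.0]
grip_width: 0.0403
grasp [0.578  0.0013 0.257 ] shift cm [-0.    0.01  1.2 ] turn -0.003 alt 3.139 j6 1.569 t 18.2667 F [ 1.   0.1 -7. ] w 0.0403
```

First tap landed: about 17 N, stopping at TCP z .2912. Second tap.

```bash
python3 -m inch '[0.3,0,0,0.6,0,0.3,0,0,1.2,0,0.3,0,0,1.2,0,0.3,0,0,1.2,0]'|sed -n 2,4p; python3 -m inch '[0.3,0,0,0.5,0,0.3,0,0,1.1,0]'|sed -n '2p;4p'; python3 -m inch '[0.3,0,0,0.1,0]'|sed -n '2p;4p';python3 -m inch '[0.3,0,0,0,0]'|sed -n '2p;4p'; python3 -m inch '[0.3,0,0,-0.8,0,0.3,0,0,-1.6,0,0.3,0,0,-2,0,0.3,0,0,-2,0]'; python3 -c "
from h import *
plan([.578,.0012,.245],[.142,.990])"
```

```text
position: [0.5762, 0.0016, 0.2957]
tool_rot: [-3.133, 0.228, 0.006]
wrist_force: [0.2, 0.0, -6.6]
position: [0.5782, 0.0012, 0.2889]
wrist_force: [-3.9, 1.1, 13.3]
position: [0.578, 0.0013, 0.288]
wrist_force: [-3.0, 0.0, 6.1]
position: [0.578, 0.0013, 0.288]
wrist_force: [-2.2, -0.1, 4.0]
time: 19.27
position: [0.5779, 0.0013, 0.3069]
tool_rot: [3.133, -0.228, 0.004]
wrist_force: [0.5, -0.3, -6.8]
grip_width: 0.0403
grasp [0.578  0.0013 0.2529] shift cm [-0.    0.01  0.79] turn -0.003 alt 3.139 j6 1.569 t 19.2667 F [ 0.5 -0.3 -6.8] w 0.0403
```

It moved another 3.2 mm. Third tap.

```bash
python3 -m inch '[0.3,0,0,0.6,0,0.3,0,0,1.1,0,0.3,0,0,1.1,0,0.3,0,0,1.1,0]'|sed -n 2,4p; python3 -m inch '[0.3,0,0,0.5,0,0.3,0,0,1.1,0]'|sed -n '2p;4p'; python3 -m inch '[0.3,0,0,0.1,0]'|sed -n '2p;4p';python3 -m inch '[0.3,0,0,0,0]'|sed -n '2p;4p'; python3 -m inch '[0.3,0,0,-0.8,0,0.3,0,0,-1.6,0,0.3,0,0,-2,0,0.3,0,0,-2,0]'; python3 -c "
from h import *
plan([.578,.0012,.245],[.142,.990])"
```

```text
position: [0.5763, 0.0015, 0.2929]
tool_rot: [-3.133, 0.228, 0.005]
wrist_force: [0.1, 0.7, -6.2]
position: [0.5783, 0.0012, 0.2862]
wrist_force: [-7.0, 1.2, 31.9]
position: [0.5783, 0.0013, 0.2863]
wrist_force: [-4.3, 0.7, 11.5]
position: [0.5782, 0.0013, 0.2864]
wrist_force: [-3.7, 1.2, 7.6]
time: 20.27
position: [0.5779, 0.0013, 0.3039]
tool_rot: [3.133, -0.228, 0.004]
wrist_force: [0.4, -0.8, -6.3]
grip_width: 0.0403
grasp [0.578  0.0013 0.2499] shift cm [-0.    0.01  0.49] turn -0.003 alt 3.139 j6 1.569 t 20.2667 F [ 0.4 -0.8 -6.3] w 0.0403
```

That was stiffer: 38 N total, with no sinking afterwards. One confirming light tap.

```bash
python3 -m inch '[0.3,0,0,0.5,0,0.3,0,0,0.9,0,0.3,0,0,0.9,0,0.3,0,0,0.9,0]'|sed -n 2,4p; python3 -m inch '[0.3,0,0,0.5,0,0.3,0,0,1,0]'|sed -n '2p;4p'; python3 -m inch '[0.3,0,0,0.3,0]'|sed -n '2p;4p';python3 -m inch '[0.3,0,0,0,0]'|sed -n '2p;4p'; python3 -m inch '[0.3,0,0,-0.8,0,0.3,0,0,-1.6,0,0.3,0,0,-2,0,0.3,0,0,-2,0]'; python3 -c "
from h import *
plan([.5255,-.341,.29],[.142,.990])"
```

```text
position: [0.5764, 0.0015, 0.292]
tool_rot: [-3.133, 0.228, 0.005]
wrist_force: [-0.9, -0.2, -6.4]
position: [0.5783, 0.0012, 0.2862]
wrist_force: [-4.8, 0.7, 22.2]
position: [0.5786, 0.0012, 0.2862]
wrist_force: [-9.0, 0.5, 25.5]
position: [0.5784, 0.0013, 0.2863]
wrist_force: [-6.4, 0.3, 13.6]
time: 21.27
position: [0.5777, 0.0013, 0.3015]
tool_rot: [3.133, -0.228, 0.003]
wrist_force: [-0.5, -0.4, -6.7]
grip_width: 0.0403
grasp [0.5779 0.0013 0.2475] shift cm [-0.22 34.63 -4.25] turn -0.003 alt 3.139 j6 1.569 t 21.2667 F [-0.5 -0.4 -6.7] w 0.0403
```

The stop is unchanged at .2863 under about 30 N, so the arbor is home. I'll take the mallet back and, once clear, check the arbor height in the side picture.

```bash
python3 -m inch '[0.3,0,0,-2,0,0.3,0,0,-4.2,0,0.3,0,3,-4.2,0,0.3,0,7,-4.2,0,0.3,0,11,-4.2,0,0.3,-0.1,15,-4.2,0,0.3,-0.1,19,-4.2,0,0.3,-0.1,23,-4.2,0,0.3,-0.2,27,-4.2,0,0.3,-0.2,30.5,-4.2,0]' >/dev/null; python3 -m inch '[0.3,0,3,0,0,0.3,0,4.1,0,0,0.3,0,4.1,0,0,0.3,0,4.1,0,0]'|sed -n '1,4p'
python3 - <<'E'
from h import *
plan([.5255,-.341,.0766],[.142,.990])
snap('side','s6'); a=load('s3');b=load('s6')
f=lambda c:c['image'][150:215,270:330]
A=f(a);B=f(b)
cv2.imwrite('pics/c6.png',np.hstack([cv2.resize(x,None,fx=6,fy=6,interpolation=cv2.INTER_CUBIC) for x in(A,B)])[:,:,::-1])
ca=np.mean(A[:,26:33],(1,2))[15:45];cb=np.mean(B[:,26:33],(1,2))[15:45];print(ca.round());print(cb.round())
for d in(0,.006,.008): print(d,proj(b,(.577,.0015,.17-d)))
E
```

```text
time: 22.43
position: [0.5247, -0.3409, 0.3412]
tool_rot: [-3.131, 0.23, 0.003]
wrist_force: [-0.9, 0.9, -7.6]
grasp [ 0.5246 -0.3407  0.2872] shift cm [ 0.13  0.06 21.06] turn -0.004 alt 3.137 j6 1.003 t 22.4333 F [-0.9  0.9 -7.6] w 0.0403
[144. 158. 164. 164. 183. 179. 164. 177. 169. 171. 162. 178. 172. 150.
 139. 140. 140. 140. 140. 141. 141. 142. 141. 132. 105.  78.  68.  88.
 119. 116.]
[144. 159. 164. 164. 183. 179. 165. 178. 170. 172. 166. 173. 163. 179.
 173. 150. 140. 141. 142. 142. 142. 142. 143. 142. 142. 133. 107.  79.
  69.  69.]
0 (np.float64(299.2962953682388), np.float64(175.1376434786149))
0.006 (np.float64(299.38434333990557), np.float64(176.84524758990813))
0.008 (np.float64(299.4135672485951), np.float64(177.41201665547104))
```

View pics/c6.png

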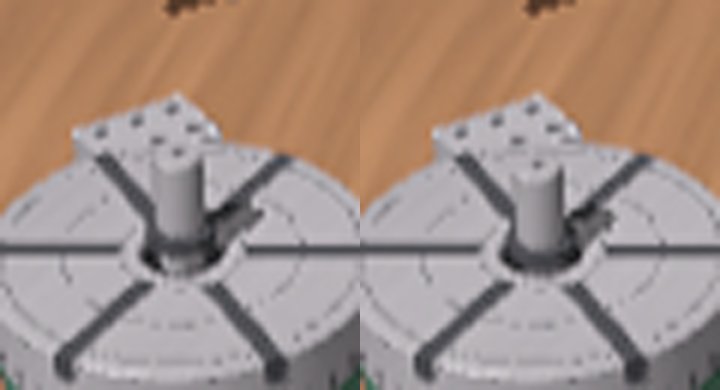

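The arbor dropped about 2 px, as expected for 6 mm (1.7 px), and the collar sits lower, so it is home. Setting the mallet down.

```bash
python3 -m inch '[0.3,0,0,3,0,0.3,0,0,7,0,0.3,0,0,11,0,0.3,0,0,15,0,0.3,0,0,18,0,0.3,0,0,20,0,0.3,0,0,20.7,0,0.3,0,0,20.7,0,0.3,0,0,20.7,0]'|sed -n '2,4p'; python3 chk.py -7 3 && python3 -m inch '[0.3,0,0,0.1,0,0.3,0,0,0.2,0,0.3,0,0,0.2,0]'>/dev/null; python3 chk.py -7 3 && python3 -m inch '[0.3,0,0,0.1,0,0.3,0,0,0.2,0,0.3,0,0,0.2,0]'>/dev/null; python3 chk.py -7 3 && python3 -m inch '[0.3,0,0,0.1,0,0.3,0,0,0.2,0,0.3,0,0,0.2,0]'>/dev/null; python3 chk.py -7 3 && python3 -m inch '[0.3,0,0,0.1,0,0.3,0,0,0.2,0,0.3,0,0,0.2,0]'>/dev/null; python3 chk.py -7 3
```

```text
position: [0.5262, -0.3402, 0.1367]
tool_rot: [3.133, -0.226, 0.002]
wrist_force: [-0.1, -0.6, -5.6]
z 0.0827 F [-0.1 -0.6 -5.6]
z 0.0818 F [ 0.5 -0.2 -7. ]
z 0.0778 F [-1.4 -0.2 -7.7]
z 0.0753 F [ 0.3  0.2 -6.8]
z 0.0733 F [ 0.6  0.6 -6.5]
```

```bash
python3 -m inch '[0.3,0,0,0.1,0,0.3,0,0,0.2,0,0.3,0,0,0.2,0]'>/dev/null; python3 chk.py -7 3 && python3 -m inch '[0.3,0,0,0.1,0,0.3,0,0,0.1,0]'>/dev/null; python3 chk.py -7 3 && python3 -m inch '[0.3,0,0,0.1,0,0.3,0,0,0.1,0]'>/dev/null; python3 chk.py -7 3 && python3 -m inch '[0.3,0,0,0.1,0,0.3,0,0,0.1,0]'>/dev/null; python3 chk.py -7 3
```

```text
z 0.0714 F [ 0.1  0.  -7.8]
z 0.0708 F [ 0.3  0.  -7.3]
z 0.0707 F [-0.3  1.7 -1.5]
z 0.0707 F [-0.3  1.7 -1.5]
```

Bench contact is at .0707, the same as when it was gripped, so the mallet did not slip. Releasing.

```bash
python3 -m inch '[0.5,0,0,0,0,0.7,0,0,0,0,1,0,0,0,0,1,0,0,0,0,1,0,0,0,0,1,0,0,0,0,1,0,0,0,0]'|tail -2; python3 -m inch '[1,0,0,-1,0,1,0,0,-3,0,1,0,0,-6,0,1,0,0,-10,0,1,0,0,-14,0,1,0,0,-18,0,1,0,0,-20,0,1,0,0,-20,0,1,0,0,-20,0]'
python3 - <<'E'
from h import *
a=snap('top','t7');b=snap('side','s7')
cv2.imwrite('pics/c7.png',np.vstack([cv2.resize(x['image'],(480,300)) for x in(a,b)])[:,:,::-1])
E
```

```text
wrist_force: [-0.2, 0.5, -0.4]
grip_width: 0.0854
time: 26.15
position: [0.5258, -0.3411, 0.3268]
tool_rot: [3.13, -0.228, 0.007]
wrist_force: [0.4, -0.1, -0.8]
grip_width: 0.0852
```

View pics/c7.png

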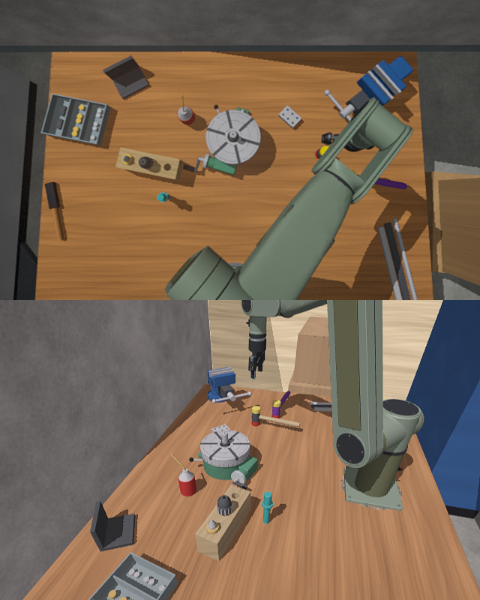

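The mallet stands at side (256,416), the arbor sits in the table at (226,436), and the other tools are where they were. Handing in.

```bash
python3 -c "
from workcell import bot
print(bot.finish_job())"
```

```text
the job is handed in; nothing more can be done
None
```

The stub arbor is seated and driven home in the rotary table, the mallet is back on the bench, and the job was handed in at about 26 s of the 72 s allowed.

**Seating:** I lowered the arbor into the bore by feel and let go at a firm contact of about 6 N. At that point its grip point was about 39 mm above the table face, inside the 20–45 mm range.

**Driving:** I made four light mallet taps, lifting clear by 15–20 mm between them:

| Tap | Downward force I read (N) | Result |
|---|---|---|
| 1 | 17 | moved in |
| 2 | 20 | moved in a further 3.2 mm |
| 3 | 38 | moved in a further 1.7 mm to a stop |
| 4 | 32 | no further movement |

- **Possible extra tap:** An earlier descent, before these four, probably stopped short of the arbor; it read no force.
- **Force readings:** I only read the force at the end of each step, so true peaks may have been higher. Taps 3 and 4 were above the 20 N or so suggested.

**Last checks:**
- **Arbor depth:** The arbor top dropped about 2 px in the side picture, where 6 mm should give 1.7 px. By mallet height the arbor moved about 8 mm, but that start height was only an estimate.
- **Mallet and other tools:** The mallet met the bench at the same height as when I gripped it, so it did not slip. It now stands at its original spot, and the other tools look unmoved.
- **Camera disagreement:** The top and wrist cameras differed by about 2 mm on the bore position. I settled that from the side forces during insertion.

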